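# Slide the square plinth out of the row for glueing

### The job

Three small wooden plinths stand touching in a row on the plywood glueing board. Push the square one straight out of the row, sliding it flat along the board until all of it lies beyond the dark line and is still fully on the board, ready to take the bird. Do not lift it, and leave the two round ones where they stand.

Things in the scene. Friction and masses are not known exactly. Their poses are not given: they have to be found in the camera images.
- board: fixed plywood board, 12 mm thick, top 12 mm above the table. Origin: at its underside, below the middle of a flush dark line, 5 mm wide, which runs along the board's y right across it. The board's x points from the row over the line, roughly away from the robot; z is up. The board spans x -130 to +150 mm, y -200 to +200 mm. A bird 65 mm high stands on it near x +110, y -165 mm.
- square_center (a point): centre (half-way up) of the loose square wooden plinth, 56 x 56 mm, 30 mm high, about 65 g; sides parallel to the board's x and y at the start. It is at either end or in the middle of the row; the row runs along the line, its centres 45 to 70 mm before it (at negative board x).
- round_a_center (a point): centre (half-way up) of a loose round wooden plinth, 56 mm in diameter and 30 mm high, about 55 g, of the same wood. It touches its neighbours in the row (spacing 56 mm).
- round_b_center (a point): centre of the other round plinth, just like the first. A glue bottle (120 mm high) and a jar of brushes (160 mm high) stand on the table just beyond the board's short edges, well off the row.
Not all that is in view belongs to the job. What is shaped like the part that bears square_center but green or pink is not meant.

How it is judged:
At the end, for the whole second after the job is handed in: The square plinth lies flat on the board, its centre 27 to 125 mm beyond the middle of the dark line and within 175 mm of the board's centre line sideways; both round plinths are within 15 mm of where they stood (x of square_center in the frame of board between 0.027 and 0.125 m and y of square_center in the frame of board between -0.175 and 0.175 m and z of square_center in the frame of board between 0.022 and 0.032 m and angle between square_center's own z axis and vertical below 0.1 rad and distance of each of round_a_center, round_b_center from where it was at the start of the episode below 0.015 m); the robot touches nothing.
It fails at once if the square plinth is lifted more than 15 mm off the board (height (world z) of square_center above 0.042 m).
It fails at once if a round plinth is moved by more than 15 mm (distance of any of round_a_center, round_b_center from where it was at the start of the episode above 0.015 m).
It also fails if it takes over 32 s, if anything falls off the work surface, if the arm or the gripper's body presses on something with over 40 N, if the wrist force passes 120 N, or if a joint passes its speed limit or range.

### The arm

A 6-joint arm with a two-finger parallel gripper is mounted at the origin on the work surface. World frame = base frame: x ahead of the robot, y to its left, z up, the work surface at z = 0. Lengths are in m, angles in rad, forces in N, time in s.
With the tool pointing down it reaches from about 0.35 to 0.85 m from the base axis. Payload 8.1 kg.
Tool frame: the origin (TCP) lies at the centre of the arm's flange, where the gripper is bolted on; the fingertips stand 186 mm ahead of it and the grasp point (between the pads) lies 167 mm ahead of it (robot.grasp_offset is the distance from the TCP to the grasp point, in m); z points along the fingers, y is the line along which they close (so a half turn about z gives the same grasp; the last joint's range is limited). The gripper opens to 93 mm and grips with 3 to 60 N. Pads are 15 mm wide; open, the fingers measure 128 mm over their backs; the gripper's body (75 mm by 188 mm) begins 65 mm behind the grasp point.
Start: joints at [1.203, 0.13, 1.488, -0, 1.523, -0.085], TCP at [0.167, 0.576, 0.405] pointing down, gripper open.
Joint ranges: [-2.96, 2.96], [-0.89, 2.26], [0.02, 2.5], [-1.34, 4.48], [0, 2.73], [-2.66, 2.66]. Speed limits (rad/s): [2.39, 2.39, 2.79, 3.14, 3.14, 3.14].

### API

Orientations are given as a rotation vector (axis times angle).
In Python, from plant import robot gives the robot as it stands.
- The arm moves only by the tool drive_tool, never from a script. Its argument "moves" is one flat list of numbers, 7 for each row, row after row: the finger opening in mm, from 0 to 93, then the shift along the tool's x, y, z in mm, then the turn, a rotation vector about the tool's x, y, z in degrees. A call has 1 to 8 rows; each row shifts and turns the commanded pose from where the row before left it, along the tool's axes as they then stand; what a row does not reach is not made up. A row lasts 1/10 s, in which the tool goes at most 50 mm and 8.59 degrees, less where a joint would pass 70% of its speed; a pose out of reach is approached as far as the arm can. A call is refused whole if a number of a shift passes 50 or a number of a turn 8.59, either way. A call with a gripper value outside its range is refused whole. The fingers move at their own pace and stop on an object; "grip_force" is the grip in N (left out, the last holds). Time passes only in rows, so rows that do not move let the fingers close. It gives the time, the measured TCP pose, the force, the opening and the grip force at its end, in the units of the state.
- robot.read_state(): the state, without advancing time (a new reading comes with each control period).
- robot.read_camera(name): name is "scene" or "top"; returns a dict with "color" (480x640x3 uint8, red, green, blue), "depth" (480x640 float32, m along the optical axis (not along the pixel's ray), 0 where there is no reading), "mtx" (3x3 intrinsics, pixels), "dist_coeffs" ([k1, k2, p1, p2, k3] as OpenCV has them; the pictures are not rectified), "R" (3x3) and "t" (3): a world point X has camera coordinates R X + t. Camera axes: x right, y down, z forward; pixel columns grow to the right and rows downward; lengths in m; the calibration is good to about 2 mm. A picture is of the moment at which its call begins.
- robot.close_job(): hands the job in; it is judged then, once.
The state is a dict: "t": time; "q": joint angles; "dq": joint speeds; "joint_torque": joint torques, N m; "tool_pos": TCP position; "orientation": TCP orientation; "force": force on the tool from outside, world axes, zero at the start; "wrist_torque": the same for the moment, N m; "opening": finger opening in m; "gripper_force": force on a finger pad.
Only numpy, scipy, OpenCV 4.12 (cv2) and the standard library are available. Lean on these libraries where they do the work, as an engineer would, in place of code of your own. Each camera call takes 0.05 s, during which the arm holds its last target. There are 200 camera calls.

## Working session

There is one attempt and no reset: what is moved stays moved. The work goes in short steps, Python scripts to look and compute and a tool call to move; the robot and the scene stay as the last step left them, time stands still between calls to the robot, and variables do not carry over. Pictures are saved under pics/ and viewed, at most 10 in all, crops included, and the job is handed in when it is done.

Besides the shell and the picture viewer there is one more tool, called after "Call:" by a JSON object that holds its "name" and its "arguments", one argument or row to a line. drive_tool: Moves the arm, as the interface text tells. Its arguments: {"type":"object","properties":{"moves":{"type":"array","items":{"type":"number"}},"grip_force":{"type":"number"}},"required":["moves"]}

```bash
mkdir -p pics; ls; python3 - <<'E'
from plant import robot
import cv2,numpy as np
for n in("scene","top"):
    c=robot.read_camera(n); np.savez(f"{n}0.npz",**c)
    cv2.imwrite(f"pics/{n}0.png",c["color"][:,:,::-1])
    R,t=c["R"],c["t"]; print(n,-R.T@t,R[2],c["dist_coeffs"])
s=robot.read_state(); print(s["t"],s["tool_pos"],s["orientation"],s["force"])
E
```

```text
pics
scene [0.7422168  0.37055655 0.57827076] [-0.41730489 -0.53237666 -0.73649964] [-0.09329126  0.          0.          0.          0.        ]
top [ 0.39021181 -0.00264     0.80974062] [ 0.08862372  0.01170987 -0.99599634] [-0.12463645  0.          0.          0.          0.        ]
0.1 [0.16734367 0.57598536 0.40378527] [-4.42692140e-01 -3.10986274e+00  2.55809887e-03] [-1.08448685  0.22430473  0.92354079]
```

View pics/top0.png

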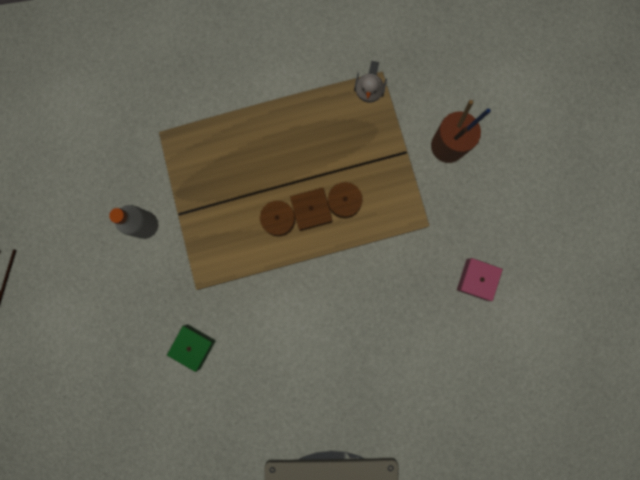

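View pics/scene0.png

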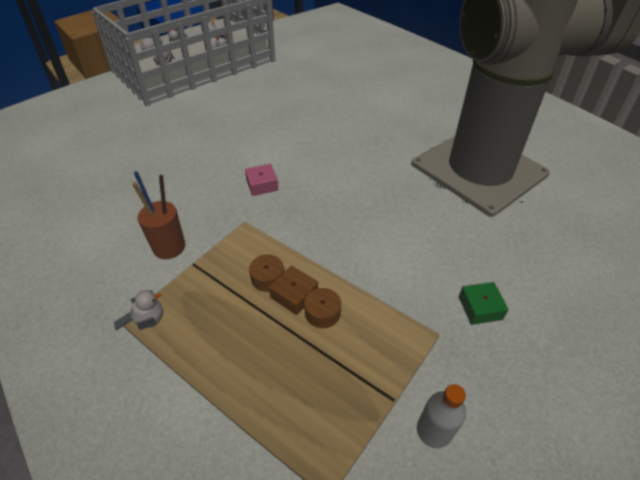

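Top view: the candidates are a brown square plinth at (311,209), in the middle of the row between rounds at (277,217) and (345,199), a green square at (190,348) and a pink one at (482,280). I choose the brown one. The line runs from (180,213) to (406,153).

```bash
cat > h.py <<'E'
import numpy as np,cv2
def ray(c,px,z):
    u=cv2.undistortPoints(np.float64(px).reshape(-1,1,2),c["mtx"],c["dist_coeffs"])[:,0]
    d=np.c_[u,np.ones(len(u))]@c["R"]; o=-c["R"].T@c["t"]
    return o+d*((z-o[2])/d[:,2])[:,None]
def plinths(c,pr=True):
    hsv=cv2.cvtColor(c["color"],cv2.COLOR_RGB2HSV); h,s,v=cv2.split(hsv)
    m=((h<13)&(s>150)&(v>40)).astype(np.uint8)*255
    return m
E
python3 - <<'E'
import numpy as np,cv2
from h import *
c=dict(np.load("top0.npz")); hsv=cv2.cvtColor(c["color"],cv2.COLOR_RGB2HSV)
for p in [(302,203),(320,215),(270,225),(352,192),(300,240),(250,250),(294,183),(278,217)]: print(p,hsv[p[1],p[0]],c["depth"][p[1],p[0]])
# line
pts=[]
for x in range(190,400,6):
    y0=213+(x-180)*(153-213)/226
    r=np.arange(int(y0)-7,int(y0)+8); g=c["color"][r,x].sum(1).astype(float); w=np.clip(np.median(g)-25-g,0,None)
    if w.sum()>0: pts.append((x,(w*r).sum()/w.sum()))
P=ray(c,pts,.012)
vx,vy,x0,y0=cv2.fitLine(np.float32(P[:,:2]),cv2.DIST_HUBER,0,.001,.001).ravel()
print("line dir",vx,vy,"pt",x0,y0,"ang",np.degrees(np.arctan2(vy,vx)))
E=ray(c,[(180,213),(406,153)],.012);print("ends",E,np.linalg.norm(E[0]-E[1]))
print("rough",ray(c,[(277,217),(311,209),(345,199)],.042))
im=cv2.resize(c["color"][170:250,250:375],None,fx=5,fy=5,interpolation=cv2.INTER_CUBIC)
cv2.imwrite("pics/crop.png",cv2.convertScaleAbs(im[:,:,::-1],alpha=1.8))
E
```

```text
(302, 203) [ 13 183  71] 0.7773586
(320, 215) [ 13 178  70] 0.77376086
(270, 225) [ 13 180  68] 0.7740994
(352, 192) [ 14 182  77] 0.77787745
(300, 240) [ 19 124 111] 0.80170166
(250, 250) [ 18 128 112] 0.7980133
(294, 183) [ 18 130  55] 0.80951476
(278, 217) [ 12 175  54] 0.77458453
line dir 0.24528639 -0.96945065 pt 0.56291133 0.056099396 ang -75.80124
ends [[ 0.51595124  0.24457548  0.012     ]
 [ 0.60968907 -0.13539206  0.012     ]] 0.3913593048783475
rough [[ 0.50120797  0.07828972  0.042     ]
 [ 0.51291954  0.02406416  0.042     ]
 [ 0.52793279 -0.03025459  0.042     ]]
```

View pics/crop.png

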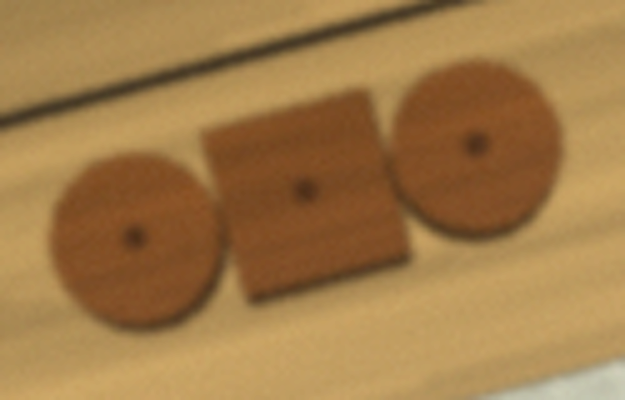

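The crop shows the brown square at full-frame (310.6,207.6) with its dot, and rounds on both sides at (276.5,217) and (345,198.5). The spacing comes out near 56 mm as it should. The square's centre is about (0.513, 0.0245), 56 mm before the line, and the board is yawed 14.2°. Plan: with the fingers nearly closed along board y, go down behind the square and push along board +x (tool −x).

Call:
{"name": "drive_tool", "arguments": {
  "moves": [6,-31,-33,0,0,0,0,6,-31,-33,0,0,0,0,6,-31,-33,0,0,0,0,6,-31,-33,0,0,0,0,6,-31,-33,0,0,0,0,6,-31,-33,0,0,0,0,6,-31,-33,0,0,0,0],
  "grip_force": 10
}}

```text
t: 0.8
tool_pos: [0.3116, 0.2921, 0.4044]
orientation: [-0.442, -3.11, 0.0]
force: [1.2, -0.4, 0.5]
opening: 0.0413
gripper_force: 0.0
```

Call:
{"name": "drive_tool", "arguments": {
  "moves": [6,-31,-33,0,0,0,0,6,-31,-33,0,0,0,0,6,-31,-33,0,0,0,0,6,-31,-33,0,0,0,0,6,-31,-33,0,0,0,0,6,-31,-33,0,0,0,0,6,-31,-33,0,0,0,0]
}}

```text
t: 1.5
tool_pos: [0.4556, 0.0095, 0.4045]
orientation: [-0.443, -3.11, -0.0]
force: [1.7, -0.4, 0.7]
opening: 0.0061
gripper_force: 0.0
```

Call:
{"name": "drive_tool", "arguments": {
  "moves": [6,0,0,0,0,0,-7.6,6,0,0,0,0,0,-7.6,6,0,0,0,0,0,-7.6,6,0,0,0,0,0,-7.6,6,0,0,0,0,0,0,6,0,0,0,0,0,0]
}}

```text
t: 2.1
tool_pos: [0.4552, 0.0115, 0.4045]
orientation: [0.382, -3.118, -0.0]
force: [0.9, 0.7, 0.2]
opening: 0.006
gripper_force: 0.0
```

Call:
{"name": "drive_tool", "arguments": {
  "moves": [6,0,-1.7,40,0,0,0,6,0,0,40,0,0,0,6,0,0,40,0,0,0,6,0,0,40,0,0,0,6,0,0,25,0,0,0,6,0,0,12,0,0,0,6,0,0,0,0,0,0,6,0,0,0,0,0,0]
}}

```text
t: 2.9
tool_pos: [0.4564, 0.0097, 0.209]
orientation: [-0.387, 3.116, -0.001]
force: [-0.1, -0.1, -0.3]
opening: 0.0058
gripper_force: 0.0
```

```bash
python3 - <<'E'
from plant import robot
import cv2,numpy as np
c=robot.read_camera("scene"); 
cv2.imwrite("pics/s1.png",cv2.convertScaleAbs(cv2.resize(c["color"][200:380,180:420],None,fx=3,fy=3,interpolation=cv2.INTER_CUBIC)[:,:,::-1],alpha=1.7))
# project fingertip centre and square centre (measured) for check
R,t=c["R"],c["t"];s=robot.read_state();p=np.array(s["tool_pos"])-[0,0,.186]
print(p,s["force"])
print(cv2.projectPoints(np.array([p,[.5135,.0245,.042]]),cv2.Rodrigues(R)[0],t,c["mtx"],c["dist_coeffs"])[0].reshape(-1,2))
E
```

```text
[0.45668646 0.00971367 0.02349032] [0.15938508 0.01317151 0.00724412]
[[317.49965617 266.53615162]
 [294.65066943 282.35746378]]
```

View pics/s1.png

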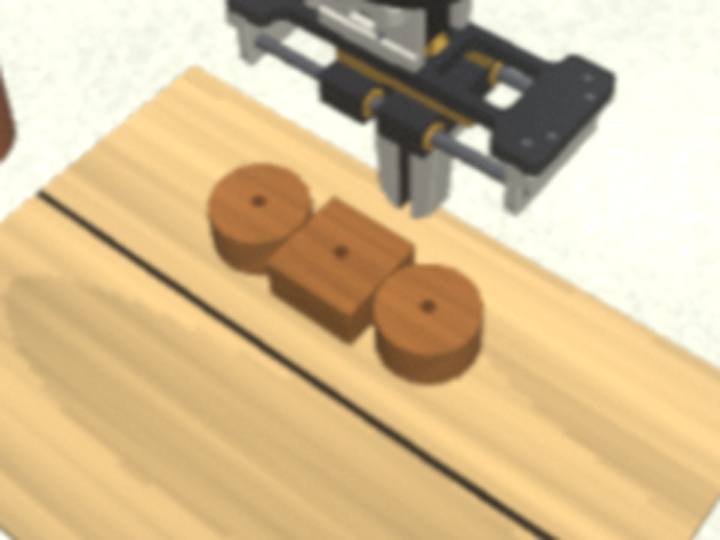

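The fingers stand behind the square at about full-frame (318,268). The square's dot is at (294,284) and projects within 1.5 px. Now a slow push, with a check partway.

Call:
{"name": "drive_tool", "arguments": {
  "moves": [6,-8,0,3,0,0,0,6,-8,0,0,0,0,0,6,-5,0,0,0,0,0,6,-5,0,0,0,0,0,6,-5,0,0,0,0,0,6,-5,0,0,0,0,0,6,-5,0,0,0,0,0,6,0,0,0,0,0,0]
}}

```text
t: 3.75
tool_pos: [0.496, 0.02, 0.2048]
orientation: [-0.388, 3.117, -0.0]
force: [-0.4, -0.4, -0.6]
opening: 0.0059
gripper_force: 0.0
```

```bash
python3 - <<'E'
from plant import robot
import cv2,numpy as np
c=robot.read_camera("scene"); print(robot.read_state()["force"],robot.read_state()["tool_pos"])
cv2.imwrite("pics/s2.png",cv2.convertScaleAbs(cv2.resize(c["color"][200:380,180:420],None,fx=3,fy=3,interpolation=cv2.INTER_CUBIC)[:,:,::-1],alpha=1.7))
E
```

```text
[-0.36216809  0.88472939 -1.22034449] [0.49566993 0.01990981 0.20470884]
```

View pics/s2.png

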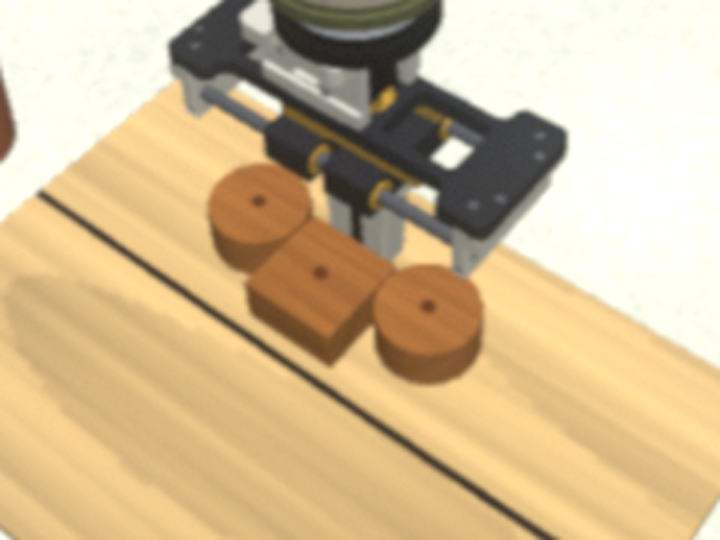

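The square has moved about 17 mm straight forward, with its dot now at crop (321,272). The rounds' dots are unchanged at (258,201) and (428,306). I'll keep pushing.

Call:
{"name": "drive_tool", "arguments": {
  "moves": [6,-6,0,0,0,0,0,6,-6,0,0,0,0,0,6,-6,0,0,0,0,0,6,-6,0,0,0,0,0,6,-6,0,0,0,0,0,6,-6,0,0,0,0,0,6,-6,0,0,0,0,0]
}}

```text
t: 4.5
tool_pos: [0.5366, 0.0303, 0.2047]
orientation: [0.388, -3.117, 0.0]
force: [-0.7, -0.6, 1.0]
opening: 0.0062
gripper_force: 0.3
```

Call:
{"name": "drive_tool", "arguments": {
  "moves": [6,-7,0,0,0,0,0,6,-7,0,0,0,0,0,6,-7,0,0,0,0,0,6,-7,0,0,0,0,0,6,-7,0,0,0,0,0,6,-7,0,0,0,0,0,6,-7,0,0,0,0,0,6,-7,0,0,0,0,0]
}}

```text
t: 5.3
tool_pos: [0.591, 0.044, 0.2047]
orientation: [0.388, -3.117, 0.0]
force: [-0.6, 0.1, 0.3]
opening: 0.0059
gripper_force: 0.1
```

Call:
{"name": "drive_tool", "arguments": {
  "moves": [6,-3,0,0,0,0,0,6,0,0,0,0,0,0,6,4,0,0,0,0,0,6,6,0,0,0,0,0,6,0,0,-30,0,0,0,6,0,0,-40,0,0,0,6,0,0,-40,0,0,0,6,0,0,-40,0,0,0]
}}

```text
t: 6.1
tool_pos: [0.5827, 0.042, 0.3561]
orientation: [0.388, -3.117, -0.0]
force: [0.6, 0.3, 0.0]
opening: 0.0059
gripper_force: 0.0
```

```bash
python3 - <<'E'
from plant import robot
import cv2,numpy as np
from h import *
c=robot.read_camera("scene"); np.savez("s3.npz",**c)
cv2.imwrite("pics/s3.png",cv2.convertScaleAbs(cv2.resize(c["color"][200:380,180:420],None,fx=3,fy=3,interpolation=cv2.INTER_CUBIC)[:,:,::-1],alpha=1.7))
E
```

```text
(no output)
```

View pics/s3.png

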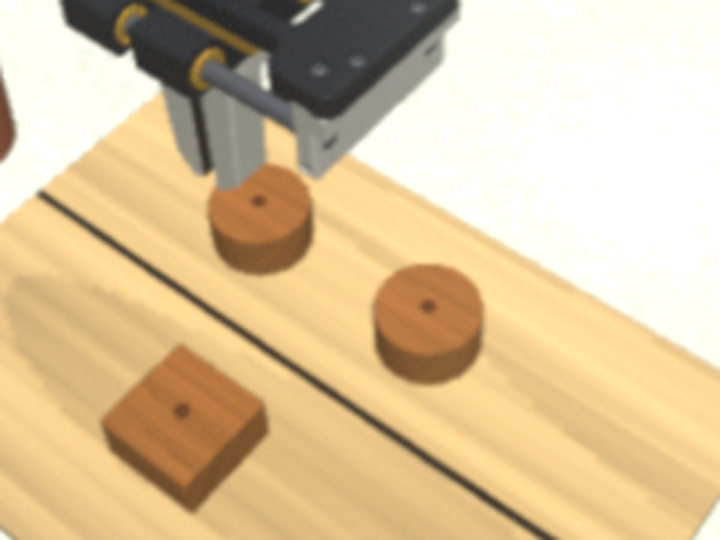

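The rounds haven't moved, with dots still at (258,201) and (428,306). The square is wholly beyond the line, turned slightly, with its dot at crop (182,411). I'll check the number before handing in.

```bash
python3 - <<'E'
import numpy as np
from h import *
c=dict(np.load("s3.npz")); 
px=np.array([[182,411],[182,345],[267,404],[188,486],[103,423],[258,201],[428,306]])/3-1/3+[180,200]
P=ray(c,px,.042)[:,:2]-[.5628,.0546]
print(np.c_[P@[.9695,.2453],P@[-.2453,.9695]].round(4))
E
```

```text
[[ 0.0656 -0.0171]
 [ 0.0389 -0.0427]
 [ 0.0384  0.0121]
 [ 0.0921  0.0119]
 [ 0.0929 -0.0419]
 [-0.0516 -0.0738]
 [-0.052   0.0387]]
```

```bash
python3 -c "
from plant import robot
print(robot.close_job())"
```

```text
the job is handed in; nothing more can be done
None
```

I pushed the square plinth straight out of the row and handed the job in: it lies flat on the board, its centre about 66 mm beyond the line and 17 mm to the side of the board's centre line, neither round plinth visibly moved, and the hand-in gave no verdict.

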